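Right the toppled kitchen radio and turn it on

ROBOT

A 6-joint arm with a two-finger parallel gripper is mounted at the origin on the work surface. World frame = base frame: x ahead of the robot, y to its left, z up, the work surface at z = 0. Lengths are in m, angles in rad, forces in N, time in s.
With the tool pointing down it reaches from about 0.3 to 0.875 m from the base axis. Payload 6.4 kg.
Tool frame: the origin (TCP) lies between the finger pads; the fingertips stand 25 mm ahead of it and the grasp point (between the pads) lies 6 mm ahead of it; z points along the fingers, y is the line along which they close (so a half turn about z gives the same grasp; the last joint's range is limited). The gripper opens to 85 mm and grips with 20 to 120 N. Pads are 22 mm wide; open, the fingers measure 114 mm over their backs; the gripper's body (76 mm by 85 mm) begins 54 mm behind the grasp point. The pads swing forward as they close: fully open they stand 13 mm farther back than shut.
Start: joints at [-1.449, 0.181, 1.607, -0, 1.354, -0.206], TCP at [0.185, -0.544, 0.256] pointing down, gripper open.
Joint ranges: [-2.99, 2.99], [-0.89, 2.07], [0.3, 2.58], [-1.14, 4.28], [0, 2.63], [-3.12, 3.12]. Speed limits (rad/s): [2.57, 2.57, 3.01, 3.14, 3.14, 3.14].

INTERFACE

Orientations are given as a unit quaternion [w, x, y, z].
In Python, from bench import ctrl gives the robot as it stands.
- The arm moves only by the tool servo_tool, never from a script. Its argument "series" is text: rows parted by semicolons, each of 7 numbers parted by spaces: the gripper command: -1 is fully open, 1 is shut, values between are in proportion, then the shift along the tool's x, y, z in m, then the turn, a rotation vector about the tool's x, y, z in degrees. A call has 1 to 12 rows; each row is the pose to reach, as a shift and turn from the pose commanded when the call began, along the tool's axes at that moment; what a row does not reach only later rows make up. A row lasts 1/12 s, in which the tool goes at most 41.7 mm and 7.16 degrees, less where a joint would pass 70% of its speed; a pose out of reach is approached as far as the arm can. A call with a gripper value outside its range is refused whole. The fingers move at their own pace and stop on an object; the grip force is fixed at half the most. Time passes only in rows, so rows that repeat a pose let the fingers close. It gives the time, the measured TCP pose, the force, the opening and the grip force at its end, in the units of the state.
- ctrl.get_obs(): the state, without advancing time (a new reading comes with each control period).
- ctrl.camera(name): name is "scene" or "side" or "wrist"; returns a dict with "img" (400x640x3 uint8, red, green, blue), "z_map" (400x640 float32, m along the optical axis (not along the pixel's ray), 0 where there is no reading), "fovy" (degrees; the focal length in pixels is half the picture's height over the tangent of half this angle, whatever the lens; pixels are square), "cx", "cy" (the principal point, pixels), "extrinsics" (4x4, takes a point from camera to world coordinates); the wrist camera has in their place "T_tool_cam" (4x4, takes a point from camera to tool coordinates, whose origin is the TCP and whose axes are the flange's). Camera axes: x right, y down, z forward; pixel columns grow to the right and rows downward; lengths in m; the calibration is good to about 2 mm. A picture is of the moment at which its call begins: read the wrist's pose just before it.
- ctrl.hand_in(): hands the job in; it is judged then, once.
The state is a dict: "time_s": time; "q": joint angles; "dq": joint speeds; "joint_efforts": joint torques, N m; "eef_pos": TCP position; "eef_rot": TCP orientation; "wrist_force": force on the tool from outside, world axes, zero at the start; "torque": the same for the moment, N m; "opening": opening from 0.0 (shut) to 1.0 (fully open); "grasp_force": force on a finger pad.
Only numpy, scipy, OpenCV 4.12 (cv2) and the standard library are available. Lean on these libraries where they do the work, as an engineer would, in place of code of your own. Each camera call takes 0.05 s, during which the arm holds its last target. There are 200 camera calls.

TASK

The kitchen radio has toppled onto its back among the washing-up. Stand it back up on its feet without letting it drop, flip its toggle switch over to on (leaning away from the knob), and turn the volume knob, which sits deep in its well, clockwise until its nose points at the long rib. Leave the things around it where they are.

Things in the scene. Friction and masses are not known exactly. Their poses are not given: they have to be found in the camera images.
- radio: splash-proof kitchen radio, 0.86 kg (+-12 %), 104 deep (own x), 230 wide (own y), 100 high (own z) without its bar (all in mm). Origin: centre of its underside. As it stands, own z is up and the front (round loudspeaker grille) faces own -x. It starts lying on its back (own +x face down), own z level and pointing roughly away from the robot; it can slide on the worktop
- handle (a point): middle of the round steel roll bar that serves as carry handle: 12 diameter, 176 of straight length along the radio's own y, its axis at own x -44 (over the front edge), 34 above the deck, 28 of gap to the deck; posts at own y +-100. Axis height over the worktop: 134 with the radio standing, 96 while it lies on its back
- foot_edge (a point): middle of the radio's rear lower edge (own x +52, y 0, z 0; the edge runs along own y), on which it tips up from lying to standing; the rubber foot strip ends 2 short of it
- well_mouth (a point): centre of the mouth of the round knob well, level with the black top deck (own x +3, y -62, z +100). The well is 72 in diameter and 28 deep; its axis is the knob's axis and the radio's own z
- knob_top (a point): top of the volume knob on its axis, 2 below the deck. The knob is a straight aluminium wing 12 thick and 47 long over all on a disc of 48 diameter; disc top 22.5 below the deck, so the wing offers 20 of height. Own x runs along the wing towards its nose
- knob_nose (a point): narrow nose (5 thick) at the pointing end of the wing, 25 from the knob's axis
- long_rib (a point): the one long raised rib on the deck at the edge of the well (10 x 3.5 x 3), 43 from the knob's axis; the other scale ribs are short (4 long)
- volume (a joint): angle of the volume knob, rad: 0 at its lower stop, growing as it turns clockwise seen from above the deck, upper stop at 4.9; the nose points exactly at the long rib at 3.10. It starts between 0 and 0.9. It turns stiffly (about 0.03 N m) and stays where it is left
- power (a joint): angle of the toggle lever, rad: 0 off (leaning towards the knob, own -y), 0.8 on (leaning away from the knob, own +y). A spring drives it away from its upright centre (0.4) to the nearer side: it takes about 1.6 N at the tip and clicks over past the centre
- toggle_tip (a point): centre of the ball (10 diameter) at the tip of the steel toggle lever, 30 from its pivot; the pivot lies in the deck's surface at own x +3, y +62, the lever swings in the radio's own y-z plane
- spoon_cup: bystander: steel spoon holder cup with four spoons, 80 diameter, 210 high overall (mm); origin at the centre of its underside
- soap_case: bystander: closed yellow plastic soap case, 80 x 114 x 44 (mm); origin at the centre of its underside
- tumbler: bystander: glass tumbler, 72 diameter, 95 high (mm); origin at the centre of its underside
- mug: bystander: white mug, 82 diameter, 90 high, one handle (mm); origin at the centre of its underside
- bowl: bystander: white bowl, 120 diameter, 50 high (mm); origin at the centre of its underside
- detergent: bystander: clear washing-up liquid bottle, 60 diameter, 190 high (mm); origin at the centre of its underside

How it is judged:
On the way:
1. the radio stands upright on its feet, let go (angle between radio's own z axis and vertical below 0.06 rad and height (world z) of radio below 0.006 m and contact force between the fingers and radio below 0.1 N), for 0.2 s.
At the end, for the whole second after the job is handed in: The radio stands upright (within 0.06 rad) on its feet on the worktop and at rest, its toggle over on the on side (joint above 0.7), the knob's nose at the long rib within 0.17 rad (joint 2.93 to 3.27) (angle between radio's own z axis and vertical below 0.06 rad and height (world z) of radio below 0.006 m and linear speed of radio below 0.01 m/s and angular speed of radio below 0.05 rad/s and value of joint power above 0.7 rad and value of joint volume between 2.93 and 3.27 rad); the robot touches nothing.
It fails at once if the radio is let fall (turns faster than 3 rad/s) (angular speed of radio above 3 rad/s).
It fails at once if a bystander is moved by more than 30 mm (distance of any of spoon_cup, soap_case, tumbler, mug, bowl, detergent from where it was at the start of the episode above 0.03 m).
It also fails if it takes over 72 s, if anything falls off the work surface, if the arm or the gripper's body presses on something with over 40 N, if the wrist force passes 120 N, or if a joint passes its speed limit or range.

## Working session

There is one attempt and no reset: what is moved stays moved. The work goes in short steps, Python scripts to look and compute and a tool call to move; the robot and the scene stay as the last step left them, time stands still between calls to the robot, and variables do not carry over. Pictures are saved under pics/ and viewed, at most 10 in all, crops included, and the job is handed in when it is done.

Besides the shell and the picture viewer there is one more tool, called after "Request:" in YAML: its name, and indented under it one key for each argument. servo_tool: Moves the arm, as the interface text tells. Its arguments: {"type":"object","properties":{"series":{"type":"string"}},"required":["series"]}

```bash
ls; mkdir -p pics; cat > h.py <<'E'
import numpy as np, cv2
from scipy.spatial.transform import Rotation as R
from bench import ctrl
def rot(q): return R.from_quat([q[1],q[2],q[3],q[0]])
def T_tool(o):
    T=np.eye(4);T[:3,:3]=rot(o['eef_rot']).as_matrix();T[:3,3]=o['eef_pos'];return T
def cam(name,save=None):
    o=ctrl.get_obs();c=ctrl.camera(name)
    c['E']=T_tool(o)@np.array(c['T_tool_cam']) if name=='wrist' else np.array(c['extrinsics'])
    c['f']=200/np.tan(np.radians(c['fovy'])/2)
    if save: cv2.imwrite('pics/'+save,c['img'][:,:,::-1]); np.savez('pics/'+save[:-4],**{k:c[k] for k in('img','z_map','E','f','cx','cy')})
    return c
def cloud(c):
    v,u=np.mgrid[0:400,0:640];z=c['z_map']
    P=np.stack([(u-c['cx'])/c['f']*z,(v-c['cy'])/c['f']*z,z],-1)
    W=P@c['E'][:3,:3].T+c['E'][:3,3]; W[z==0]=np.nan; return W
def ray(c,u,v):
    d=c['E'][:3,:3]@np.array([(u-c['cx'])/c['f'],(v-c['cy'])/c['f'],1.]); return c['E'][:3,3],d
def onz(c,u,v,h):
    o,d=ray(c,u,v); return o+d*(h-o[2])/d[2]
def load(n):
    return dict(np.load('pics/'+n+'.npz'))
E
python3 - <<'E'
from h import *
print(ctrl.get_obs())
a=cam('scene','s1.png');b=cam('side','d1.png')
cv2.imwrite('pics/both.png',cv2.resize(np.vstack([a['img'],b['img']])[:,:,::-1],(480,600)))
for c in(a,b): print(c['E'].round(3),c['f'],c['cx'],c['cy'])
E
```

```text
pics
{'time_s': 0.0, 'q': array([-1.44929713e+00,  1.81522553e-01,  1.60802381e+00,  1.17883824e-06,
        1.35377679e+00, -2.06270522e-01]), 'dq': array([-9.52525110e-04,  1.11017105e-03,  1.18572933e-04,  1.07615564e-03,
        1.23992750e-03, -9.13486083e-05]), 'joint_efforts': array([ 7.81897979e-04, -4.44872367e+01, -3.51340628e+01, -3.30524390e-04,
        9.03712789e-03, -1.28243357e-05]), 'eef_pos': array([ 0.18508094, -0.54386076,  0.25538686]), 'eef_rot': array([-8.64447254e-04,  9.86600558e-01,  1.63152048e-01,  3.72381270e-05]), 'wrist_force': array([-0.01493447, -0.06217613, -0.0462563 ]), 'torque': array([ 0.02980937, -0.00439886, -0.02216914]), 'grasp_force': 0.0, 'opening': 1.0016203451881855}
[[-0.541  0.643 -0.542  1.532]
 [ 0.841  0.411 -0.352  0.605]
 [-0.003 -0.646 -0.763  1.436]
 [ 0.     0.     0.     1.   ]] 477.39795383420153 326.1452643139738 195.38044231356264
[[-0.776 -0.483  0.405 -0.024]
 [-0.631  0.58  -0.516  0.776]
 [ 0.014 -0.656 -0.755  1.216]
 [ 0.     0.     0.     1.   ]] 458.5664553553142 319.8110265030124 204.78733342018072
```

View pics/s1.png

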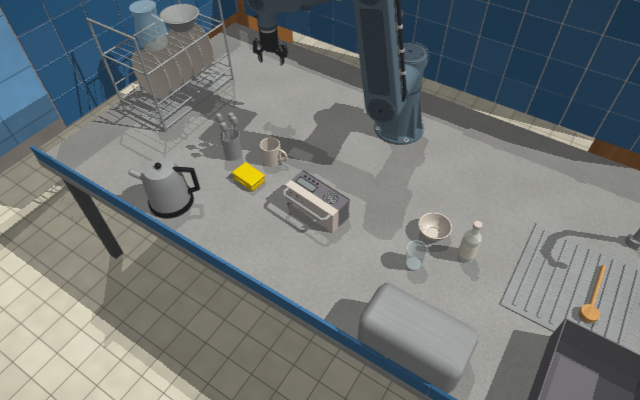

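View pics/d1.png

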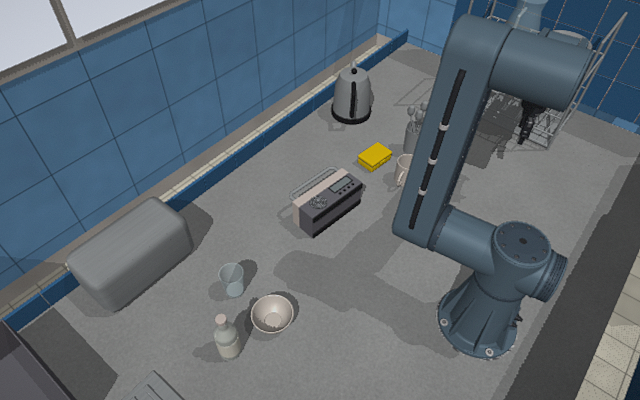

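```bash
cat > m1.py <<'E'
from h import *
Ws=[]
for n in('s1','d1'):
    c=load(n);W=cloud(c);Ws.append(W)
    t=(W[...,2]>0.09)&(W[...,2]<0.115)&(W[...,0]>.3)&(W[...,0]<.8)&(abs(W[...,1])<.4)
    k,l,st,cen=cv2.connectedComponentsWithStats(t.astype(np.uint8))
    for i in range(1,k):
        if st[i,4]>60:
            P=W[l==i]; r=cv2.minAreaRect(P[:,:2].astype(np.float32)*1000)
            print(n,i,st[i],cen[i].round(),'z',np.median(P[:,2]).round(4),'rect',np.round(r[0]),np.round(r[1]),round(r[2],1))
P=np.concatenate([W.reshape(-1,3) for W in Ws]);P=P[np.isfinite(P[:,0])]
m=(P[:,0]>.2)&(P[:,0]<.9)&(P[:,1]>-.6)&(P[:,1]<.6)&(P[:,2]>-.05)
P=P[m];x=((P[:,0]-.2)/.7*600).astype(int);y=((.6-P[:,1])/1.2*800).astype(int)
H=np.zeros((601,801));np.maximum.at(H,(600-x,y),P[:,2])
cv2.imwrite('pics/top.png',np.clip(H*1000,0,255).astype(np.uint8))
m=(H>0.02).astype(np.uint8);k,l,st,cen=cv2.connectedComponentsWithStats(cv2.morphologyEx(m,cv2.MORPH_CLOSE,np.ones((5,5))))
for i in range(1,k):
    if st[i,4]>100: print('blob x%.3f y%.3f'%(.2+(600-cen[i][1])/600*.7,.6-cen[i][0]/800*1.2),'dx %.3f dy %.3f'%(st[i,3]*.7/600,st[i,2]*.0015),'h',H[l==i].max().round(3))
E
python3 m1.py
```

```text
s1 13 [ 283  171   67   50 1624] [316. 195.] z 0.104 rect [608. -48.] [236. 148.] 83.0
s1 14 [407 240  21  19  67] [416. 249.] z 0.0943 rect [613. 369.] [62. 74.] 89.9
d1 5 [ 289  166   73   56 1980] [325. 192.] z 0.1048 rect [608. -47.] [236. 144.] 83.4
d1 9 [218 262  25  23  93] [231. 271.] z 0.0946 rect [611. 367.] [62. 73.] 88.2
blob x0.852 y0.474 dx 0.099 dy 0.260 h 0.179
blob x0.841 y-0.523 dx 0.125 dy 0.162 h 0.217
blob x0.598 y-0.044 dx 0.166 dy 0.247 h 0.117
blob x0.613 y-0.359 dx 0.097 dy 0.131 h 0.056
blob x0.612 y0.372 dx 0.076 dy 0.073 h 0.104
blob x0.535 y-0.508 dx 0.092 dy 0.096 h 0.222
blob x0.472 y-0.346 dx 0.094 dy 0.123 h 0.1
blob x0.484 y0.514 dx 0.067 dy 0.063 h 0.198
blob x0.453 y0.374 dx 0.121 dy 0.121 h 0.057
blob x0.249 y0.012 dx 0.108 dy 0.200 h 0.806
blob x0.224 y-0.474 dx 0.061 dy 0.351 h 0.612
```

View pics/top.png

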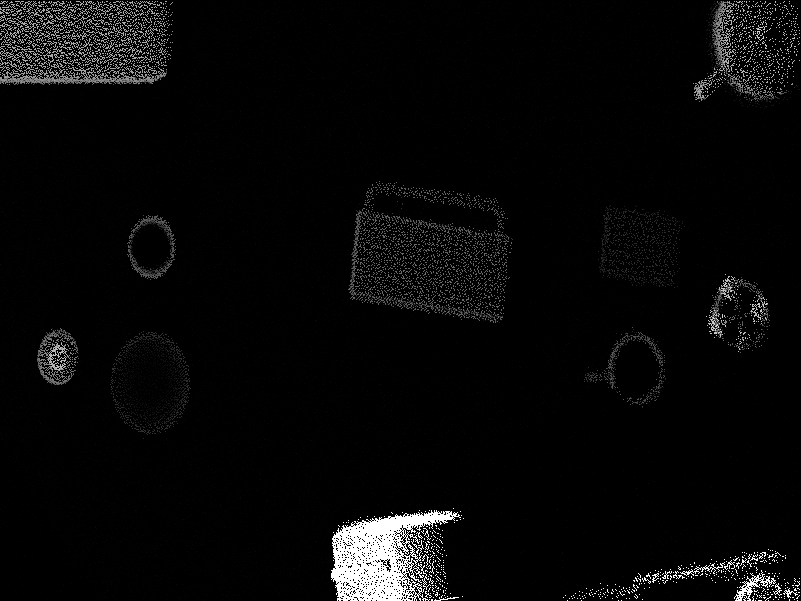

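Request:
servo_tool:
  series: "-1 0.03 -0.015 -0.03 0 0 -7; -1 0.07 -0.035 -0.06 0 0 -14; -1 0.10 -0.05 -0.09 0 0 -21; -1 0.135 -0.067 -0.11 0 0 -28; -1 0.17 -0.085 -0.13 0 0 -35; -1 0.206 -0.102 -0.14 0 0 -42; -1 0.24 -0.12 -0.14 0 0 -49; -1 0.275 -0.137 -0.14 0 0 -56; -1 0.31 -0.154 -0.14 0 0 -60; -1 0.345 -0.171 -0.14 0 0 -64.4; -1 0.38 -0.188 -0.14 0 0 -64.4; -1 0.412 -0.204 -0.14 0 0 -64.4"

```text
time_s: 1.1
eef_pos: [0.51, -0.2174, 0.3961]
eef_rot: [-0.0, 0.748, 0.664, -0.0]
wrist_force: [0.1, -0.7, -0.2]
opening: 1.002
grasp_force: 0.0
```

```bash
python3 - <<'E'
from h import *
o=ctrl.get_obs();T=T_tool(o);print(o['q'].round(4),T.round(4),o['time_s'])
d=np.array([.64,-.05,.40])-T[:3,3];print((T[:3,:3].T@d).round(4))
print(np.array(ctrl.camera('wrist')['T_tool_cam']).round(3))
E
```

```text
[-6.1700e-01  5.4300e-02  1.4690e+00 -1.0000e-04  1.6185e+00 -4.9830e-01] [[ 1.184e-01  9.930e-01 -2.000e-04  5.100e-01]
 [ 9.930e-01 -1.184e-01  1.000e-04 -2.174e-01]
 [ 0.000e+00 -2.000e-04 -1.000e+00  3.961e-01]
 [ 0.000e+00  0.000e+00  0.000e+00  1.000e+00]] 1.1
[ 0.1816  0.1093 -0.004 ]
[[-0.001 -0.959 -0.284  0.073]
 [ 1.    -0.001 -0.001  0.001]
 [ 0.001 -0.284  0.959 -0.118]
 [ 0.     0.     0.     1.   ]]
```

Request:
servo_tool:
  series: "-1 0.035 0.02 0 0 0 0; -1 0.07 0.04 0 0 0 0; -1 0.105 0.06 0 0 0 0; -1 0.14 0.08 0 0 0 0; -1 0.17 0.1 0 0 0 0; -1 0.18 0.11 0 0 0 0; -1 0.18 0.11 0 0 0 0"

```text
time_s: 1.73
eef_pos: [0.6409, -0.0505, 0.3949]
eef_rot: [-0.001, 0.747, 0.665, -0.0]
wrist_force: [-0.1, -1.1, -0.5]
opening: 1.002
grasp_force: 0.0
```

```bash
python3 - <<'E'
from h import *
o=ctrl.get_obs();T=T_tool(o);print(o['q'].round(4),T[:3,3].round(4),o['time_s'])
c=cam('wrist','w1.png');W=cloud(c)
m=(W[...,2]>.085)&(W[...,2]<.12)
print(m.sum())
# bar: points beyond body
f=(abs(W[...,2]-.104)<.006)&np.isfinite(W[...,2])
k,l,st,cen=cv2.connectedComponentsWithStats(f.astype(np.uint8));
i=1+np.argmax(st[1:,4]);print(st[i])
P=W[m]
oz=np.array([.993,-.118]);oy=np.array([.118,.993])
a=P[:,:2]@oz;b=P[:,:2]@oy
print(np.histogram(a,bins=np.arange(.5,.75,.01)));print(b.min(),b.max())
E
```

```text
[-2.6330e-01  2.6100e-01  1.2373e+00  8.0000e-04  1.6449e+00 -1.4840e-01] [ 0.6409 -0.0505  0.3949] 1.7333
13948
[  243    79   107   166 13292]
(array([  21,   24,   25,   91, 1136, 1175, 1196, 1180, 1188, 1188, 1200,
       1189, 1183, 1144,  142,  123,  410,  864,    0,    0,    0,    0,
          0,    0]), array([0.5 , 0.51, 0.52, 0.53, 0.54, 0.55, 0.56, 0.57, 0.58, 0.59, 0.6 ,
       0.61, 0.62, 0.63, 0.64, 0.65, 0.66, 0.67, 0.68, 0.69, 0.7 , 0.71,
       0.72, 0.73, 0.74]))
-0.40389025821980035 0.1386475153370746
```

View pics/w1.png

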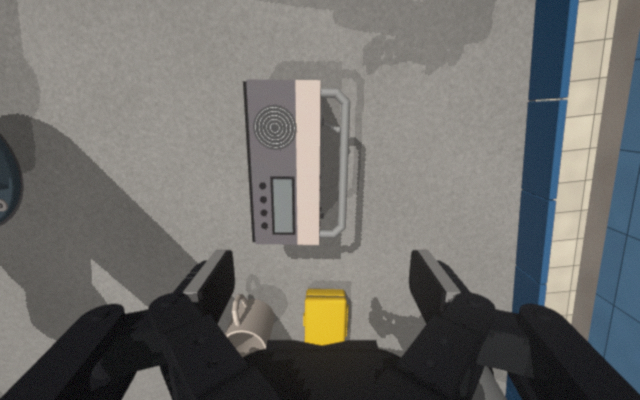

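```bash
cat > m2.py <<'E'
from h import *
oz0=np.array([.993,-.118]);oy0=np.array([.118,.993])
for n in('w1','s1','d1'):
    W=cloud(load(n)).reshape(-1,3);W=W[np.isfinite(W[:,0])]
    a=W[:,:2]@oz0;b=W[:,:2]@oy0
    B=W[(a>.657)&(a<.70)&(W[:,2]>.085)&(W[:,2]<.115)&(b>-.05)&(b<.11)]
    B=W[(a>.655)&(a<.70)&(W[:,2]>.08)&(W[:,2]<.115)&(abs(b-.026)<.075)]
    p=np.polyfit(B[:,:2]@oy0,B[:,:2]@oz0,1)
    F=W[(a>.53)&(a<.64)&(abs(W[:,2]-.104)<.006)&(abs(b-.026)<.14)]
    F2=W[(a>.5)&(a<.66)&(abs(W[:,2]-.104)<.006)&(abs(b-.026)<.15)]
    r=cv2.minAreaRect((F2[:,:2]*1000).astype(np.float32))
    z=B[:,2];aa=B[:,:2]@oz0
    print(n,len(B),'bar a: slope %.4f'%p[0],'a range',np.percentile(aa-p[0]*(B[:,:2]@oy0),[1,50,99]).round(4),'z',np.percentile(z,[50,98]).round(4),'face z',np.median(F[:,2]).round(4),'rect',np.round(r[0],1),np.round(r[1],1),r[2], 'b',np.percentile(F[:,:2]@oy0,[.5,99.5]).round(4),'a',np.percentile(F2[:,:2]@oz0,[1,99]).round(4))
E
python3 m2.py
```

```text
w1 907 bar a: slope 0.0097 a range [0.6673 0.6728 0.679 ] z [0.1016 0.1039] face z 0.1049 rect [597.7 -47.9] [230.9 120.4] 82.89569091796875 b [-0.09    0.1373] a [0.5406 0.6503]
s1 127 bar a: slope 0.0019 a range [0.6684 0.6773 0.6823] z [0.1007 0.1086] face z 0.1044 rect [597.2 -47.1] [236.5 119.3] 82.81199645996094 b [-0.0907  0.1398] a [0.5417 0.6499]
d1 140 bar a: slope 0.0060 a range [0.6659 0.6717 0.6802] z [0.1019 0.1069] face z 0.1052 rect [597.2 -46.2] [235.8 122.7] 83.2329330444336 b [-0.0898  0.1404] a [0.5393 0.6503]
```

Request:
servo_tool:
  series: "0.4 0 0.01 0.035 0 0 0; 0.4 0 0.02 0.07 0 0 0; 0.4 -0.001 0.031 0.105 0 0 0; 0.4 -0.0015 0.031 0.14 0 0 0; 0.4 -0.0015 0.031 0.175 0 0 0; 0.4 -0.0015 0.031 0.21 0 0 0; 0.4 -0.0015 0.031 0.225 0 0 0; 0.4 -0.0015 0.031 0.225 0 0 0"

```text
time_s: 2.45
eef_pos: [0.666, -0.0595, 0.1654]
eef_rot: [-0.004, 0.748, 0.663, -0.003]
wrist_force: [-0.3, 0.3, -0.9]
opening: 0.301
grasp_force: 0.0
```

```bash
python3 - <<'E'
from h import *
o=ctrl.get_obs();T=T_tool(o);print(o['q'].round(4),T.round(4),o['opening'])
d=np.array([.6716,-.0557,.103])-T[:3,3];print((T[:3,:3].T@d).round(4))
E
```

```text
[-2.6600e-01  4.7460e-01  1.4181e+00 -5.0000e-04  1.2592e+00 -1.4510e-01] [[ 0.1205  0.9927 -0.0101  0.666 ]
 [ 0.9927 -0.1205  0.0023 -0.0595]
 [ 0.0011 -0.0103 -0.9999  0.1654]
 [ 0.      0.      0.      1.    ]] 0.30068704252281236
[0.0044 0.0057 0.0623]
```

Request:
servo_tool:
  series: "0.4 0 0 0.02 0 0 0; 0.4 0 0 0.04 0 0 0; 0.4 0 0 0.04 0 0 0; 0.4 0 0 0.04 0 0 0"

```text
time_s: 2.78
eef_pos: [0.6697, -0.0596, 0.1319]
eef_rot: [-0.0, 0.748, 0.663, -0.0]
wrist_force: [-0.9, 0.4, 0.6]
opening: 0.3
grasp_force: 0.0
```

```bash
python3 - <<'E'
from h import *
o=ctrl.get_obs();T=T_tool(o);print(o['q'].round(4),T.round(4),o['opening'])
d=np.array([.6716,-.0557,.103])-T[:3,3];print((T[:3,:3].T@d).round(4))
E
```

```text
[-2.6480e-01  5.1400e-01  1.4344e+00 -2.0000e-04  1.1940e+00 -1.4470e-01] [[ 1.197e-01  9.928e-01 -8.000e-04  6.697e-01]
 [ 9.928e-01 -1.197e-01  1.000e-04 -5.960e-02]
 [-0.000e+00 -8.000e-04 -1.000e+00  1.319e-01]
 [ 0.000e+00  0.000e+00  0.000e+00  1.000e+00]] 0.3000428230426557
[0.0041 0.0015 0.0289]
```

Request:
servo_tool:
  series: "0.4 0.004 0.0015 0.014 0 0 0; 0.4 0.004 0.0015 0.028 0 0 0; 0.4 0.004 0.0015 0.028 0 0 0; 0.4 0.004 0.0015 0.028 0 0 0"

```text
time_s: 3.12
eef_pos: [0.6712, -0.0546, 0.102]
eef_rot: [-0.001, 0.748, 0.664, -0.001]
wrist_force: [0.5, 0.1, 0.1]
opening: 0.296
grasp_force: 0.0
```

Request:
servo_tool:
  series: "1 0 0 0 0 0 0; 1 0 0 0 0 0 0; 1 0 0 0 0 0 0; 1 0 0 0 0 0 0; 1 0 0 0 0 0 0; 1 0 0 0 0 0 0"

```text
time_s: 3.62
eef_pos: [0.672, -0.0548, 0.1036]
eef_rot: [-0.0, 0.748, 0.664, -0.0]
wrist_force: [-2.3, 1.0, 2.1]
opening: 0.115
grasp_force: 58.7
```

```bash
python3 - <<'E'
from h import *
o=ctrl.get_obs();T=T_tool(o);print(o['q'].round(4),T.round(4),o['opening'],o['grasp_force'],o['wrist_force'])
# planar fit
D=[([.1815,1.608,1.3538],[.18508,-.54386,.25539]),([.0543,1.469,1.6185],[.51,-.2174,.3961]),([.261,1.2373,1.6449],[.6409,-.0505,.3949]),([.514,1.4344,1.194],[.6697,-.0596,.1319]),(o['q'][[1,2,4]],T[:3,3]),([.4746,1.4181,1.2592],[.666,-.0595,.1654])]
from scipy.optimize import least_squares
def fk(p,q,off=.118):
    L1,L2,e,h,L3,a0=p;a=q[0];b=a+q[1];c=b+q[2]
    return np.array([a0+L1*np.sin(a)+L2*np.sin(b)+e*np.cos(b)+L3*np.sin(c),h+L1*np.cos(a)+L2*np.cos(b)-e*np.sin(b)+L3*np.cos(c)])
def res(p): return np.concatenate([fk(p,q)-[np.sqrt(P[0]**2+P[1]**2-.118**2),P[2]] for q,P in D]+[.01*(np.array(p)-[.45,.5,.05,.35,.3,0])])
s=least_squares(res,[.45,.5,.05,.35,.3,0]);print(s.x.round(4),abs(s.fun[:12]).max())
E
```

```text
[-2.5700e-01  5.5190e-01  1.4415e+00  1.0000e-04  1.1483e+00 -1.3810e-01] [[ 1.187e-01  9.929e-01 -1.000e-04  6.720e-01]
 [ 9.929e-01 -1.187e-01  1.000e-04 -5.480e-02]
 [ 1.000e-04 -1.000e-04 -1.000e+00  1.036e-01]
 [ 0.000e+00  0.000e+00  0.000e+00  1.000e+00]] 0.11509179710573934 58.65174472332001 [-2.33180726  1.04718163  2.07989174]
[ 4.383e-01  5.146e-01  8.560e-02  3.308e-01  3.113e-01 -1.000e-04] 8.088168946851493e-05
```

```bash
cat > tip.py <<'E'
from h import *
L1,L2,e,h,L3=.4383,.5146,.0856,.3308,.3113
def ik(r,z,th):
    c=np.pi-th; r-=L3*np.sin(c); z=z-h-L3*np.cos(c)
    F=np.hypot(L2,e);be=np.arctan2(e,L2)  # forearm vec angle from up: b+? 
    # L2(sin b,cos b)+e(cos b,-sin b) = F*(sin(b+be),cos(b+be))
    d=np.hypot(r,z);ca=(d*d-L1*L1-F*F)/(2*L1*F)
    if abs(ca)>1: return None
    k=np.arccos(ca); q3=k-be; al=np.arctan2(r,z); q2=al-np.arctan2(F*np.sin(k),L1+F*np.cos(k)); q5=c-q2-q3
    return np.array([q2,q3,q5])
if __name__=='__main__':
  o=np.array([.5395*.993+.024*.118,-.118*.5395+.024*.993])
  for phi in (0,30,50,70,90):
    f=np.radians(phi);y=134*np.cos(f)-96*np.sin(f);u=134*np.sin(f)+96*np.cos(f)
    for th in (-20,0,20,40,60,80):
        t=np.radians(th)
        P=o+np.array([.993,-.118])*(y/1000-.006*np.sin(t)); r=np.sqrt(P@P-.118**2)
        q=ik(r,u/1000+.006*np.cos(t),t)
        ok=q is not None and -.89<q[0]<2.07 and .3<q[1]<2.58 and 0<q[2]<2.63
        print(phi,th,round(r,3),None if q is None else q.round(2),'ok' if ok else '')
E
python3 tip.py
```

```text
0 -20 0.666 [0.79 1.1  1.6 ] ok
0 0 0.664 [0.55 1.44 1.15] ok
0 20 0.661 [0.38 1.75 0.67] ok
0 40 0.66 [0.31 1.99 0.14] ok
0 60 0.658 [ 0.42  2.14 -0.47] 
0 80 0.658 [ 0.69  2.15 -1.1 ] 
30 -20 0.599 [0.59 1.3  1.59] ok
30 0 0.596 [0.36 1.6  1.18] ok
30 20 0.594 [0.16 1.89 0.74] ok
30 40 0.593 [0.07 2.14 0.24] ok
30 60 0.591 [ 0.15  2.31 -0.37] 
30 80 0.59 [ 0.48  2.34 -1.07] 
50 -20 0.542 [0.46 1.46 1.56] ok
50 0 0.54 [0.22 1.74 1.18] ok
50 20 0.538 [0.02 2.01 0.76] ok
50 40 0.536 [-0.1   2.26  0.28] ok
50 60 0.535 [-0.01  2.44 -0.34] 
50 80 0.534 [ 0.38  2.47 -1.11] 
70 -20 0.484 [0.36 1.63 1.51] ok
70 0 0.481 [0.11 1.89 1.15] ok
70 20 0.479 [-0.11  2.15  0.75] ok
70 40 0.477 [-0.24  2.4   0.29] ok
70 60 0.476 [-0.14  2.58 -0.34] 
70 80 0.475 [ 0.39  2.58 -1.23] 
90 -20 0.43 [0.29 1.78 1.43] ok
90 0 0.428 [0.03 2.03 1.08] ok
90 20 0.426 [-0.2   2.28  0.71] ok
90 40 0.424 [-0.34  2.53  0.26] ok
90 60 0.423 [-0.17  2.7  -0.44] 
90 80 0.422 [ 0.59  2.63 -1.48]
```

Request:
servo_tool:
  series: "0.45 0 0 0 0 0 0; 0.45 0 0 0 0 0 0; 0.45 0 0 0 0 0 0; 0.45 0 0.001 0 5.5 0 0; 0.45 0 0.001 0 11 0 0; 0.45 0 0.002 0 16.5 0 0; 0.45 0 0.002 0.0005 22 0 0; 0.45 0 0.002 0.0005 22 0 0; 0.45 0 0.002 0.0005 22 0 0; 1 0 0.002 0.0005 22 0 0; 1 0 0.002 0.0005 22 0 0; 1 0 0.002 0.0005 22 0 0"

```text
time_s: 4.62
eef_pos: [0.6737, -0.055, 0.1034]
eef_rot: [-0.142, 0.734, 0.652, -0.126]
wrist_force: [-0.4, 0.1, -3.6]
opening: 0.118
grasp_force: 58.3
```

Request:
servo_tool:
  series: "1 0 0 0 0 0 0; 1 0 0 0 0 0 0; 1 0 0 0 0 0 0; 1 0 0 0 0 0 0"

```text
time_s: 4.95
eef_pos: [0.674, -0.0551, 0.1031]
eef_rot: [-0.143, 0.734, 0.652, -0.127]
wrist_force: [0.8, 0.3, -3.8]
opening: 0.114
grasp_force: 58.4
```

```bash
cat > rows.py <<'E'
from h import *
import sys
# bar relative to foot edge along (oz horiz, up), mm, at phi
def bar(phi): f=np.radians(phi); return np.array([134*np.cos(f)-96*np.sin(f),134*np.sin(f)+96*np.cos(f)])
def tcp(phi,th): t=np.radians(th); return bar(phi)-6*np.array([np.sin(t),-np.cos(t)])
def rows(phi0,th0,seq):
    t=np.radians(th0);ey=np.array([np.cos(t),np.sin(t)]);ez=np.array([np.sin(t),-np.cos(t)])
    for phi,th in seq:
        d=tcp(phi,th)-tcp(phi0,th0); print('phi %g: 0 %.4f %.4f  %g 0 0;'%(phi,d@ey/1000,d@ez/1000,-(th-th0)))
def tilt(T): return np.degrees(np.arctan2(T[0,2]*.993-T[1,2]*.118,-T[2,2]))
E
python3 - <<'E'
from rows import *
o=ctrl.get_obs();T=T_tool(o);print(o['q'].round(4),T.round(4),o['opening'],o['grasp_force'],o['wrist_force'],tilt(T))
g=T[:3,3]+.006*T[:3,2];print('grasp pt',g)
rows(0,-22,[(p,-22+p) for p in np.arange(2.5,31,2.5)])
from tip import *
r=np.sqrt(T[0,3]**2+T[1,3]**2-.118**2);print(ik(r,T[2,3],np.radians(tilt(T))))
E
```

```text
[-0.2372  0.8033  1.0855 -0.0441  1.634  -0.1125] [[ 1.187e-01  9.208e-01 -3.716e-01  6.740e-01]
 [ 9.929e-01 -1.100e-01  4.450e-02 -5.510e-02]
 [ 1.000e-04 -3.743e-01 -9.273e-01  1.031e-01]
 [ 0.000e+00  0.000e+00  0.000e+00  1.000e+00]] 0.1140413561126529 58.43504190444946 [ 0.79341238  0.27800437 -3.84406365] -21.97987880982218
grasp pt [ 0.67177987 -0.0548036   0.09749923]
phi 2.5: 0 -0.0064 -0.0037  -2.5 0 0;
phi 5: 0 -0.0130 -0.0071  -5 0 0;
phi 7.5: 0 -0.0197 -0.0103  -7.5 0 0;
phi 10: 0 -0.0266 -0.0131  -10 0 0;
phi 12.5: 0 -0.0335 -0.0157  -12.5 0 0;
phi 15: 0 -0.0406 -0.0179  -15 0 0;
phi 17.5: 0 -0.0478 -0.0198  -17.5 0 0;
phi 20: 0 -0.0550 -0.0214  -20 0 0;
phi 22.5: 0 -0.0623 -0.0227  -22.5 0 0;
phi 25: 0 -0.0696 -0.0237  -25 0 0;
phi 27.5: 0 -0.0770 -0.0244  -27.5 0 0;
phi 30: 0 -0.0844 -0.0247  -30 0 0;
[0.81517557 1.068038   1.64200034]
```

Request:
servo_tool:
  series: "1 0 -0.0064 -0.0037 -2.5 0 0; 1 0 -0.013 -0.0071 -5 0 0; 1 0 -0.0197 -0.0103 -7.5 0 0; 1 0 -0.0266 -0.0131 -10 0 0; 1 0 -0.0335 -0.0157 -12.5 0 0; 1 0 -0.0406 -0.0179 -15 0 0; 1 0 -0.0478 -0.0198 -17.5 0 0; 1 0 -0.055 -0.0214 -20 0 0; 1 0 -0.0623 -0.0227 -22.5 0 0; 1 0 -0.0696 -0.0237 -25 0 0; 1 0 -0.077 -0.0244 -27.5 0 0; 1 0 -0.0844 -0.0247 -30 0 0"

```text
time_s: 5.95
eef_pos: [0.6041, -0.0466, 0.1568]
eef_rot: [0.052, 0.746, 0.662, 0.046]
wrist_force: [-0.9, 0.5, -8.8]
opening: 0.114
grasp_force: 58.5
```

```bash
python3 - <<'E'
from rows import *
o=ctrl.get_obs();T=T_tool(o);print(o['q'].round(4),T[:3,3].round(4),o['opening'],o['grasp_force'],o['wrist_force'],tilt(T))
print((T[:3,3]+.006*T[:3,2]).round(4), 'expect up',bar(30)[1]+1.5,'oz travel',bar(30)[0]-bar(0)[0])
a=cam('scene','s2.png');b=cam('side','d2.png')
A=cv2.resize(a['img'][130:260,240:400],None,fx=3,fy=3);B=cv2.resize(b['img'][130:260,250:410],None,fx=3,fy=3)
cv2.imwrite('pics/c2.png',cv2.resize(np.hstack([A,B])[:,:,::-1],(800,325)))
rows(30,8,[(p,-22+p) for p in np.arange(32.5,56,2.5)])
E
```

```text
[-0.2841  0.272   1.7184  0.0272  1.014  -0.1779] [ 0.6041 -0.0466  0.1568] 0.11383002989436541 58.5353547334671 [-0.88256367  0.48600883 -8.77017374] 7.977911824204078
[ 0.605  -0.0467  0.1508] expect up 151.6384387633061 oz travel -65.9525958928852
phi 32.5: 0 -0.0064 -0.0037  -2.5 0 0;
phi 35: 0 -0.0130 -0.0071  -5 0 0;
phi 37.5: 0 -0.0197 -0.0103  -7.5 0 0;
phi 40: 0 -0.0266 -0.0131  -10 0 0;
phi 42.5: 0 -0.0335 -0.0157  -12.5 0 0;
phi 45: 0 -0.0406 -0.0179  -15 0 0;
phi 47.5: 0 -0.0478 -0.0198  -17.5 0 0;
phi 50: 0 -0.0550 -0.0214  -20 0 0;
phi 52.5: 0 -0.0623 -0.0227  -22.5 0 0;
phi 55: 0 -0.0696 -0.0237  -25 0 0;
```

View pics/c2.png

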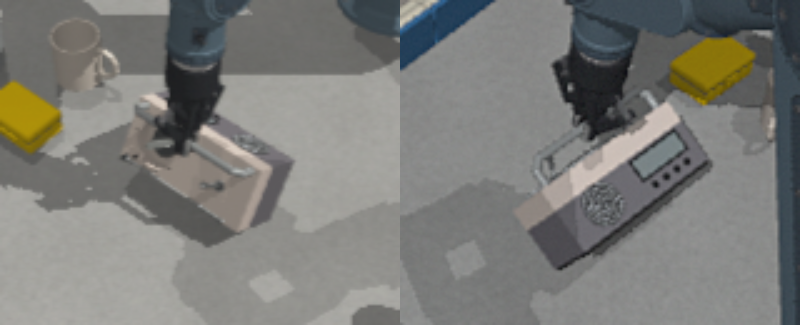

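Request:
servo_tool:
  series: "1 0 -0.0064 -0.0034 -2.5 0 0; 1 0 -0.013 -0.0065 -5 0 0; 1 0 -0.0197 -0.0094 -7.5 0 0; 1 0 -0.0266 -0.012 -10 0 0; 1 0 -0.0335 -0.0142 -12.5 0 0; 1 0 -0.0406 -0.0161 -15 0 0; 1 0 -0.0478 -0.0178 -17.5 0 0; 1 0 -0.055 -0.0192 -20 0 0; 1 0 -0.0623 -0.0203 -22.5 0 0; 1 0 -0.0696 -0.021 -25 0 0; 1 0 -0.0696 -0.021 -25 0 0; 1 0 -0.0696 -0.021 -25 0 0"

```text
time_s: 7.05
eef_pos: [0.5345, -0.0386, 0.1691]
eef_rot: [0.212, 0.717, 0.636, 0.189]
wrist_force: [0.4, 0.4, -2.4]
opening: 0.114
grasp_force: 59.5
```

```bash
python3 - <<'E'
from rows import *
o=ctrl.get_obs();T=T_tool(o);print(o['q'].round(4),T[:3,3].round(4),o['opening'],o['grasp_force'],o['wrist_force'],o['torque'],tilt(T))
print((T[:3,3]+.006*T[:3,2]).round(4), 'expect up',bar(55)[1]+1.5)
b=cam('side','d3.png');W=cloud(b)
P=W.reshape(-1,3);P=P[np.isfinite(P[:,0])]
s=P[:,:2]@[.993,-.118];t=P[:,:2]@[.118,.993]
for lo,hi in((.06,.13),(-.085,-.03)):   # side slices of own y
    m=(t>lo)&(t<hi)&(s>.38)&(s<.66)&(P[:,2]>.012)
    print(lo,m.sum());
    # lower-left face: fit front face line from points
    Q=np.stack([s[m],P[m,2]],1)
    import random
    best=None;rng=np.random.default_rng(0)
    for _ in range(400):
        i,j=rng.choice(len(Q),2,replace=False);d=Q[j]-Q[i];n=np.array([-d[1],d[0]])/(np.hypot(*d)+1e-9)
        k=(abs((Q-Q[i])@n)<.002)
        if best is None or k.sum()>best.sum(): best=k
    F=Q[best];v=np.linalg.svd(F-F.mean(0))[2][0];print('plane dir angle',np.degrees(np.arctan2(v[1],v[0]))%180,best.sum(),'ends',F[np.argmin(F[:,1])].round(3),F[np.argmax(F[:,1])].round(3))
E
```

```text
[-0.3708 -0.0996  2.2002  0.2888  0.4973 -0.4677] [ 0.5345 -0.0386  0.1691] 0.113877474419532 59.51212406158447 [ 0.42160172  0.39216878 -2.41680404] [0.17044642 0.29774843 0.02200417] 32.9902313846165
[ 0.5377 -0.039   0.1641] expect up 166.32971182442532
0.06 1582
plane dir angle 55.549438815810944 374 ends [0.463 0.057] [0.541 0.174]
-0.085 295
plane dir angle 57.22917009654398 179 ends [0.462 0.056] [0.508 0.131]
```

```bash
python3 - <<'E'
from rows import *
rows(55,33,[(p,33-(p-55)/7) for p in np.arange(57,92,2)])
E
```

```text
phi 57: 0 -0.0049 -0.0030  0.285714 0 0;
phi 59: 0 -0.0099 -0.0058  0.571429 0 0;
phi 61: 0 -0.0149 -0.0085  0.857143 0 0;
phi 63: 0 -0.0201 -0.0109  1.14286 0 0;
phi 65: 0 -0.0254 -0.0132  1.42857 0 0;
phi 67: 0 -0.0307 -0.0153  1.71429 0 0;
phi 69: 0 -0.0361 -0.0172  2 0 0;
phi 71: 0 -0.0416 -0.0189  2.28571 0 0;
phi 73: 0 -0.0471 -0.0205  2.57143 0 0;
phi 75: 0 -0.0526 -0.0218  2.85714 0 0;
phi 77: 0 -0.0582 -0.0229  3.14286 0 0;
phi 79: 0 -0.0639 -0.0239  3.42857 0 0;
phi 81: 0 -0.0696 -0.0246  3.71429 0 0;
phi 83: 0 -0.0753 -0.0251  4 0 0;
phi 85: 0 -0.0810 -0.0255  4.28571 0 0;
phi 87: 0 -0.0867 -0.0256  4.57143 0 0;
phi 89: 0 -0.0924 -0.0255  4.85714 0 0;
phi 91: 0 -0.0981 -0.0253  5.14286 0 0;
```

Request:
servo_tool:
  series: "0.73 0 0 0 0 0 0; 0.73 0 0 0 0 0 0; 0.73 0 0 0 0 0 0"

```text
time_s: 7.35
eef_pos: [0.535, -0.0386, 0.169]
eef_rot: [0.213, 0.717, 0.637, 0.189]
wrist_force: [-0.4, 0.6, 1.2]
opening: 0.138
grasp_force: 8.7
```

Request:
servo_tool:
  series: "0.73 0 -0.0049 -0.003 0.3 0 0; 0.73 0 -0.0099 -0.0058 0.6 0 0; 0.73 0 -0.0149 -0.0085 0.9 0 0; 0.73 0 -0.0201 -0.0109 1.1 0 0; 0.73 0 -0.0254 -0.0132 1.4 0 0; 0.73 0 -0.0307 -0.0153 1.7 0 0; 0.73 0 -0.0361 -0.0172 2 0 0; 0.73 0 -0.0416 -0.0189 2.3 0 0; 0.73 0 -0.0416 -0.0189 2.3 0 0"

```text
time_s: 8.1
eef_pos: [0.4883, -0.0329, 0.1612]
eef_rot: [0.198, 0.721, 0.64, 0.175]
wrist_force: [0.2, 1.1, -2.5]
opening: 0.134
grasp_force: 8.4
```

```bash
cat > ang.py <<'E'
from rows import *
def angle(n):
    b=cam('side',n);W=cloud(b)
    P=W.reshape(-1,3);P=P[np.isfinite(P[:,0])]
    s=P[:,:2]@[.993,-.118];t=P[:,:2]@[.118,.993]
    m=(t>.06)&(t<.13)&(s>.38)&(s<.66)&(P[:,2]>.012)
    Q=np.stack([s[m],P[m,2]],1);best=None;rng=np.random.default_rng(0)
    for _ in range(400):
        i,j=rng.choice(len(Q),2,replace=False);d=Q[j]-Q[i];n=np.array([-d[1],d[0]])/(np.hypot(*d)+1e-9)
        k=(abs((Q-Q[i])@n)<.002)
        if best is None or k.sum()>best.sum(): best=k
    F=Q[best];v=np.linalg.svd(F-F.mean(0))[2][0];print('phi/plane',np.degrees(np.arctan2(v[1],v[0]))%180,best.sum(),'ends',F[np.argmin(F[:,1])].round(3),F[np.argmax(F[:,1])].round(3))
if __name__=='__main__':
    o=ctrl.get_obs();T=T_tool(o);print(o['time_s'],o['q'].round(3),o['opening'],o['grasp_force'],o['wrist_force'].round(2),tilt(T));print((T[:3,3]+.006*T[:3,2]).round(4))
    angle(sys.argv[1])
E
python3 ang.py d4.png; cd pics; python3 -c "
import cv2
i=cv2.imread('d4.png')[100:290,230:430];cv2.imwrite('c4.png',cv2.resize(i,None,fx=3,fy=3))"
```

```text
8.1 [-0.398 -0.197  2.286  0.271  0.552 -0.475] 0.13416808785869686 8.35796445608139 [ 0.16  1.05 -2.54] 30.63324525302753
[ 0.4913 -0.0332  0.156 ]
phi/plane 72.00396046008679 335 ends [0.449 0.034] [0.493 0.169]
```

View pics/c4.png

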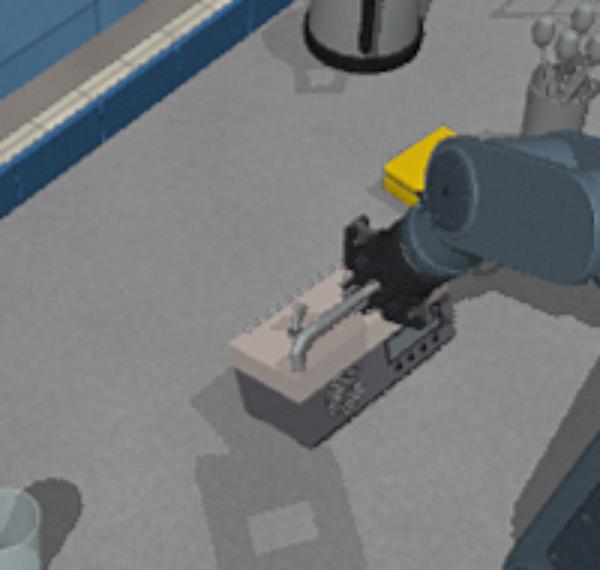

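```bash
python3 -c "
from rows import *
rows(71,30.7,[(p,30.7-(p-71)/7) for p in np.arange(73,90,2)])"
```

```text
phi 73: 0 -0.0056 -0.0013  0.285714 0 0;
phi 75: 0 -0.0112 -0.0024  0.571429 0 0;
phi 77: 0 -0.0168 -0.0033  0.857143 0 0;
phi 79: 0 -0.0225 -0.0040  1.14286 0 0;
phi 81: 0 -0.0282 -0.0045  1.42857 0 0;
phi 83: 0 -0.0339 -0.0048  1.71429 0 0;
phi 85: 0 -0.0397 -0.0049  2 0 0;
phi 87: 0 -0.0454 -0.0049  2.28571 0 0;
phi 89: 0 -0.0511 -0.0046  2.57143 0 0;
```

Request:
servo_tool:
  series: "0.73 0 -0.0056 -0.0013 0.3 0 0; 0.73 0 -0.0112 -0.0024 0.6 0 0; 0.73 0 -0.0168 -0.0033 0.9 0 0; 0.73 0 -0.0225 -0.004 1.1 0 0; 0.73 0 -0.0282 -0.0045 1.4 0 0; 0.73 0 -0.0339 -0.0048 1.7 0 0; 0.73 0 -0.0397 -0.0049 2 0 0; 0.73 0 -0.0454 -0.0049 2.3 0 0; 0.73 0 -0.0485 -0.0048 2.5 0 0; 0.73 0 -0.0511 -0.0046 2.6 0 0; 0.73 0 -0.0511 -0.0046 2.6 0 0"

```text
time_s: 9.07
eef_pos: [0.4451, -0.0279, 0.1412]
eef_rot: [0.183, 0.725, 0.643, 0.163]
wrist_force: [4.0, 3.5, 3.0]
opening: 0.134
grasp_force: 8.3
```

```bash
python3 ang.py d5.png
```

```text
9.0667 [-0.431 -0.267  2.374  0.27   0.577 -0.504] 0.1340641159047424 8.332988619804382 [3.98 3.54 2.97] 28.3685668786541
[ 0.4479 -0.0282  0.136 ]
phi/plane 0.6381908492325863 296 ends [0.443 0.099] [0.545 0.104]
```

Request:
servo_tool:
  series: "0.6 0 0 0 0 0 0; 0.45 0 0 0 0 0 0; 0.4 0 0 0 0 0 0; 0.4 0 0 0 0 0 0; 0.4 0 0 0 0 0 0"

```text
time_s: 9.53
eef_pos: [0.4433, -0.0276, 0.1393]
eef_rot: [0.181, 0.726, 0.644, 0.161]
wrist_force: [0.7, -0.5, -0.6]
opening: 0.301
grasp_force: 0.0
```

```bash
python3 ang.py d6.png
```

```text
9.5333 [-0.431 -0.266  2.376  0.268  0.578 -0.504] 0.30063104650515404 0.0 [ 0.68 -0.5  -0.56] 28.078856669862617
[ 0.4461 -0.0279  0.134 ]
phi/plane 179.27602599301173 293 ends [0.54  0.099] [0.442 0.104]
```

Request:
servo_tool:
  series: "0.4 0 0 -0.015 0 0 0; 0.4 0 0 -0.035 0 0 0; 0.4 0 0.005 -0.055 0 0 0; 0.4 0 0.035 -0.075 5 0 0; 0.4 0 0.065 -0.095 11 0 0; 0.4 0 0.09 -0.102 17 0 0; 0.4 0 0.108 -0.102 23 0 0; 0.4 0.005 0.108 -0.102 28 0 0; 0.4 0.005 0.108 -0.102 28 0 0; 0.4 0.005 0.108 -0.102 28 0 0"

```text
time_s: 10.42
eef_pos: [0.4911, -0.028, 0.279]
eef_rot: [0.0, 0.748, 0.664, 0.0]
wrist_force: [-0.3, 0.7, -0.0]
opening: 0.301
grasp_force: 0.0
```

```bash
python3 - <<'E'
from h import *
o=ctrl.get_obs();T=T_tool(o);print(o['time_s'],o['q'].round(3),T.round(3))
c=cam('wrist','w2.png');W=cloud(c);c['f']
cv2.imwrite('pics/w2c.png',cv2.resize(c['img'][:330,170:500,::-1],None,fx=1.8,fy=1.8))
E
```

```text
10.4167 [-2.990e-01 -2.900e-02  1.784e+00  1.000e-03  1.385e+00 -1.810e-01] [[ 0.118  0.993  0.001  0.491]
 [ 0.993 -0.118  0.    -0.028]
 [ 0.001  0.001 -1.     0.279]
 [ 0.     0.     0.     1.   ]]
```

View pics/w2c.png

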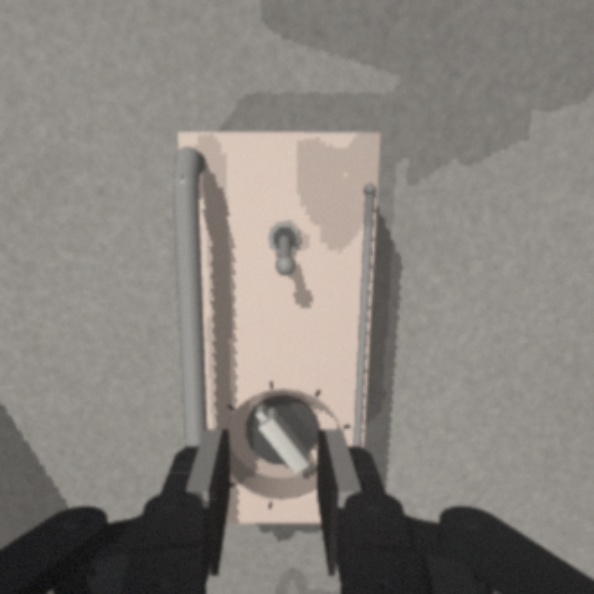

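Request:
servo_tool:
  series: "0.4 -0.03 0 0.015 0 0 0; 0.4 -0.06 0 0.03 0 0 0; 0.4 -0.085 0 0.04 0 0 0; 0.4 -0.085 0 0.04 0 0 0; 0.4 -0.085 0 0.04 0 0 0"

```text
time_s: 10.88
eef_pos: [0.4791, -0.1131, 0.2395]
eef_rot: [0.0, 0.749, 0.663, 0.001]
wrist_force: [0.5, 0.8, -0.7]
opening: 0.3
grasp_force: 0.0
```

```bash
python3 - <<'E'
from h import *
o=ctrl.get_obs();T=T_tool(o);print(o['time_s'],o['q'].round(3),T[:3,3].round(4))
c=cam('wrist','w3.png');W=cloud(c)
cv2.imwrite('pics/w3c.png',cv2.resize(c['img'][80:320,200:460,::-1],None,fx=2.4,fy=2.4,interpolation=cv2.INTER_CUBIC))
t=W[...,:2]@[.118,.993]; s=W[...,:2]@[.993,-.118]
m=(abs(W[...,2]-.098)<.004)&(abs(s-.491)<.045)&(abs(t+.038)<.045)
# wing: top at .098 inside r<30
i=m&(np.hypot(s-.491,t+.038)<.03)
print(i.sum(),W[i].mean(0),s[i].mean(),t[i].mean())
Q=np.stack([s[i],t[i]],1);r=cv2.minAreaRect((Q*1000).astype(np.float32));print(r)
d=(abs(W[...,2]-.0775)<.003)&(np.hypot(s-.491,t+.038)<.04);print('disc',d.sum(),s[d].mean(),t[d].mean(),s[d].min(),s[d].max(),t[d].min(),t[d].max())
# deck hole edge
k=(abs(W[...,2]-.1)<.003)&(np.hypot(s-.491,t+.038)<.07);print('deck z',np.median(W[k][:,2]))
E
```

```text
10.8833 [-4.740e-01  9.000e-03  1.829e+00  1.000e-03  1.303e+00 -3.520e-01] [ 0.4791 -0.1131  0.2395]
667 [ 0.4880187  -0.09710118  0.0982745 ] 0.496060503568757 -0.03883526239706092
((489.68865966796875, -37.02201843261719), (32.371673583984375, 56.72724914550781), 71.80602264404297)
disc 1351 0.49650988227364246 -0.039884775718578146 0.4611452278013385 0.5267067200595292 -0.07632181256357187 -0.011961896166709065
deck z 0.10068115700247121
```

View pics/w3c.png

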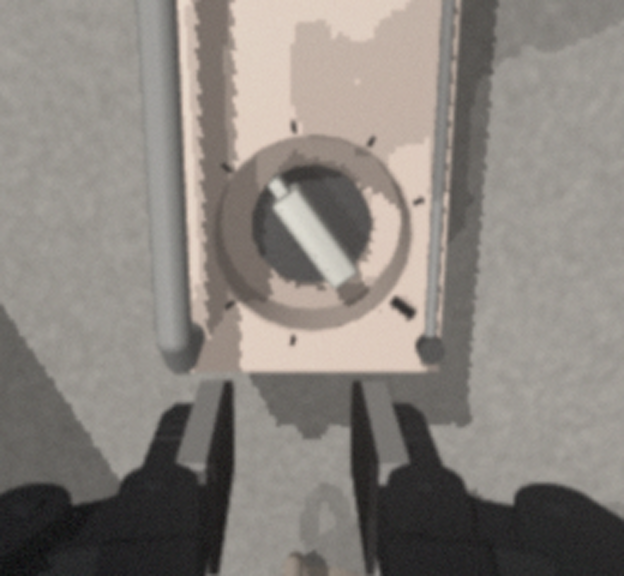

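```bash
python3 - <<'E'
from h import *
c=load('w3')
st=lambda P:np.array([P[0]*.993-P[1]*.118,P[0]*.118+P[1]*.993])
img=c['img'].astype(int);r,g,b=img[...,0],img[...,1],img[...,2]
m=np.zeros((400,640),np.uint8);m[145:210,300:360]=1
w=((r-b<22)&(r>135)&(m>0)).astype(np.uint8)
k,l,s,cen=cv2.connectedComponentsWithStats(w);i=1+np.argmax(s[1:,4]);ys,xs=np.nonzero(l==i)
Q=np.array([st(onz(c,x,y,.098)) for x,y in zip(xs,ys)]);v=np.linalg.svd(Q-Q.mean(0))[2][0];print('wing',len(Q),s[i],Q.mean(0).round(4),'dir',np.degrees(np.arctan2(v[1],v[0])),'ext',np.ptp((Q-Q.mean(0))@v), cv2.minAreaRect((Q*1000).astype(np.float32)))
for n,u,h in(('nose',(274,182),.098),('tail',(346,281),.098),('well',(313,232),.1),('rib',(403,307),.102),('r1',(294,127),.102),('r2',(371,142),.102),('r3',(419,201),.102),('r5',(228,168),.102),('r6',(229,304),.102),('r7',(293,340),.102)):
    p=st(onz(c,200+u[0]/2.4,80+u[1]/2.4,h));print(n,p.round(4))
    if n=='well':w0=p
    elif 'w0' in dir(): d=p-w0;print('   r %.4f ang %.1f'%(np.hypot(*d),np.degrees(np.arctan2(d[1],d[0]))))
E
```

```text
wing 706 [306 145  45  57 706] [ 0.4963 -0.0374] dir -54.9993484851583 ext 0.06087304295328998 ((495.1524353027344, -34.73960876464844), (14.097923278808594, 60.698219299316406), 33.325706481933594)
nose [ 0.4839 -0.0198]
tail [ 0.5108 -0.0574]
well [ 0.4981 -0.038 ]
rib [ 0.5321 -0.0665]
   r 0.0444 ang -40.1
r1 [0.4913 0.    ]
   r 0.0386 ang 100.2
r2 [ 0.5184 -0.0053]
   r 0.0385 ang 58.2
r3 [ 0.5363 -0.0263]
   r 0.0399 ang 17.0
r5 [ 0.4677 -0.0141]
   r 0.0387 ang 141.9
r6 [ 0.4665 -0.065 ]
   r 0.0416 ang -139.4
r7 [ 0.4906 -0.0796]
   r 0.0423 ang -100.3
```

Request:
servo_tool:
  series: "0.43 0.006 0.003 0.01 0 0 -7; 0.43 0.012 0.006 0.02 0 0 -14; 0.43 0.017 0.009 0.03 0 0 -21; 0.43 0.0173 0.0089 0.05 0 0 -28; 0.43 0.0173 0.0089 0.07 0 0 -35; 0.43 0.0173 0.0089 0.085 0 0 -35; 0.43 0.0173 0.0089 0.085 0 0 -35; 0.43 0.0173 0.0089 0.085 0 0 -35"

```text
time_s: 11.6
eef_pos: [0.4915, -0.0954, 0.1555]
eef_rot: [0.001, 0.514, 0.858, 0.001]
wrist_force: [1.3, -0.7, 0.8]
opening: 0.284
grasp_force: 0.0
```

```bash
cat > go.py <<'E'
from h import *
import sys
o=ctrl.get_obs();T=T_tool(o);print(o['time_s'],o['q'].round(3),T[:3,3].round(4),'F',o['wrist_force'].round(1),'op',round(o['opening'],3),o['grasp_force'])
y=T[:3,1];print('tool y in s,t deg',np.degrees(np.arctan2(.118*y[0]+.993*y[1],.993*y[0]-.118*y[1])),'tilt',np.degrees(np.arccos(-T[2,2])))
if len(sys.argv)>3: print((T[:3,:3].T@(np.array(sys.argv[1:4],float)-T[:3,3])).round(4))
E
python3 go.py .490 -.097 .107
```

```text
11.6 [-4.300e-01  1.340e-01  1.881e+00  1.000e-03  1.125e+00 -9.220e-01] [ 0.4915 -0.0954  0.1555] F [ 1.3 -0.7  0.8] op 0.284 0.0
tool y in s,t deg 34.98120066883074 tilt 0.08714125927225075
[-0.0007 -0.0022  0.0485]
```

Aligned above the wing; down in the well, then close.

Request:
servo_tool:
  series: "0.43 -0.0007 -0.0015 0.015 0 0 0; 0.43 -0.0007 -0.0015 0.03 0 0 0; 0.43 -0.0007 -0.0015 0.04 0 0 0; 0.43 -0.0007 -0.0015 0.049 0 0 0; 0.43 -0.0007 -0.0015 0.049 0 0 0; 0.43 -0.0007 -0.0015 0.049 0 0 0"

```text
time_s: 12.1
eef_pos: [0.4914, -0.0979, 0.1069]
eef_rot: [0.001, 0.514, 0.858, 0.0]
wrist_force: [0.5, -0.1, 0.1]
opening: 0.283
grasp_force: 0.0
```

```bash
python3 go.py .490 -.097 .107
```

```text
12.1 [-4.340e-01  2.110e-01  1.908e+00  1.000e-03  1.020e+00 -9.270e-01] [ 0.4914 -0.0979  0.1069] F [ 0.5 -0.1  0.1] op 0.283 0.0
tool y in s,t deg 34.955095702659854 tilt 0.14232070229130145
[ 0.0015 -0.0008 -0.0001]
```

Request:
servo_tool:
  series: "0.7 0 0 0 0 0 0; 1 0 0 0 0 0 0; 1 0 0 0 0 0 0; 1 0 0 0 0 0 0; 1 0 0 0 0 0 0"

```text
time_s: 12.52
eef_pos: [0.4908, -0.0985, 0.1074]
eef_rot: [0.001, 0.514, 0.858, -0.0]
wrist_force: [-4.4, -1.8, 5.9]
opening: 0.125
grasp_force: 60.9
```

```bash
python3 go.py .490 -.097 .107; python3 -c "
from h import *
print(ctrl.get_obs()['torque'].round(3))"
```

```text
12.5167 [-4.350e-01  2.100e-01  1.908e+00 -1.000e-03  1.022e+00 -9.270e-01] [ 0.4908 -0.0985  0.1074] F [-4.4 -1.8  5.9] op 0.125 60.89477062225342
tool y in s,t deg 34.969556773494716 tilt 0.11231014414708748
[ 0.0018 -0.      0.0004]
[-0.461  0.809  0.022]
```

Request:
servo_tool:
  series: "1 0 0 -0.001 0 0 6; 1 0 0 -0.001 0 0 12; 1 0 0 -0.001 0 0 18; 1 0 0 -0.001 0 0 24; 1 0 0 -0.001 0 0 30; 1 0 0 -0.001 0 0 36; 1 0 0 -0.001 0 0 42; 1 0 0 -0.001 0 0 48; 1 0 0 -0.001 0 0 54; 1 0 0 -0.001 0 0 60; 1 0 0 -0.001 0 0 66; 1 0 0 -0.001 0 0 72"

```text
time_s: 13.52
eef_pos: [0.4906, -0.098, 0.1074]
eef_rot: [0.0, 0.921, 0.39, 0.0]
wrist_force: [-1.3, -1.8, -2.0]
opening: 0.118
grasp_force: 63.5
```

```bash
python3 go.py; python3 -c "
from h import *
print(ctrl.get_obs()['torque'].round(3))
b=cam('side','d7.png')"
```

```text
13.5167 [-0.435  0.209  1.909 -0.     1.023  0.335] [ 0.4906 -0.098   0.1074] F [-1.3 -1.8 -2. ] op 0.118 63.46904397010803
tool y in s,t deg -37.336669071088195 tilt 0.05364062105472001
[-0.31   0.316  0.045]
```

Request:
servo_tool:
  series: "1 0 0 0 0 0 6; 1 0 0 0 0 0 12; 1 0 0 0 0 0 18; 1 0 0 0 0 0 24; 1 0 0 0 0 0 30; 1 0 0 0 0 0 36; 1 0 0 0 0 0 42; 1 0 0 0 0 0 48; 1 0 0 0 0 0 54; 1 0 0 0 0 0 60; 1 0 0 0 0 0 66; 1 0 0 0 0 0 72"

```text
time_s: 14.57
eef_pos: [0.4904, -0.0972, 0.1074]
eef_rot: [-0.001, 0.974, -0.225, 0.0]
wrist_force: [-2.6, 2.2, -0.2]
opening: 0.123
grasp_force: 63.8
```

Request:
servo_tool:
  series: "1 0 0 0 0 0 6; 1 0 0 0 0 0 12; 1 0 0 0 0 0 18; 1 0 0 0 0 0 21; 1 0 0 0 0 0 21; 1 0 0 0 0 0 21; 0.43 0 0 0 0 0 21; 0.43 0 0 0 0 0 21; 0.43 0 0 0 0 0 21"

```text
time_s: 15.32
eef_pos: [0.4916, -0.0984, 0.1077]
eef_rot: [-0.0, 0.918, -0.397, 0.002]
wrist_force: [0.2, 0.2, -0.5]
opening: 0.285
grasp_force: 0.0
```

```bash
python3 go.py
```

```text
15.3167 [-0.435  0.209  1.908  0.     1.021  1.952] [ 0.4916 -0.0984  0.1077] F [ 0.2  0.2 -0.5] op 0.285 0.0
tool y in s,t deg -129.97603146962282 tilt 0.18987059508064336
```

Request:
servo_tool:
  series: "0.43 0 0 -0.02 0 0 0; 0.43 0 0 -0.05 0 0 0; 0.43 0 0 -0.08 0 0 -7; 0.43 0 0 -0.11 0 0 -14; 0.43 0 0 -0.132 0 0 -21; 0.43 0 0 -0.132 0 0 -28; 0.43 0 0 -0.132 0 0 -35; 0.43 0 0 -0.132 0 0 -42; 0.43 0 0 -0.132 0 0 -49; 0.43 0 0 -0.132 0 0 -56; 0.43 0 0 -0.132 0 0 -63; 0.43 0 0 -0.132 0 0 -70"

```text
time_s: 16.32
eef_pos: [0.491, -0.0982, 0.2396]
eef_rot: [0.001, 0.979, 0.204, 0.001]
wrist_force: [0.7, -0.2, 0.1]
opening: 0.287
grasp_force: 0.0
```

```bash
python3 go.py .4791 -.1131 .2395
```

```text
16.3167 [-0.435  0.027  1.81   0.     1.302  0.724] [ 0.491  -0.0982  0.2396] F [ 0.7 -0.2  0.1] op 0.287 0.0
tool y in s,t deg -59.65523580078028 tilt 0.1583255934421148
[-0.0169  0.0089  0.0001]
```

Request:
servo_tool:
  series: "0.43 -0.005 0.003 0 0 0 -7; 0.43 -0.01 0.005 0 0 0 -14; 0.43 -0.017 0.009 0 0 0 -21; 0.43 -0.017 0.009 0 0 0 -28; 0.43 -0.017 0.009 0 0 0 -35; 0.43 -0.017 0.009 0 0 0 -42; 0.43 -0.017 0.009 0 0 0 -49; 0.43 -0.017 0.009 0 0 0 -56; 0.43 -0.017 0.009 0 0 0 -59.7; 0.43 -0.017 0.009 0 0 0 -59.7; 0.43 -0.017 0.009 0 0 0 -59.7"

```text
time_s: 17.23
eef_pos: [0.4789, -0.1131, 0.2395]
eef_rot: [0.001, 0.75, 0.661, 0.001]
wrist_force: [0.5, 0.1, 0.2]
opening: 0.282
grasp_force: 0.0
```

```bash
python3 go.py; python3 - <<'E'
from h import *
c=cam('wrist','w4.png')
cv2.imwrite('pics/w4c.png',cv2.resize(c['img'][80:320,200:460,::-1],None,fx=2.4,fy=2.4,interpolation=cv2.INTER_CUBIC))
E
```

```text
17.2333 [-4.740e-01  7.000e-03  1.830e+00  1.000e-03  1.302e+00 -3.480e-01] [ 0.4789 -0.1131  0.2395] F [0.5 0.1 0.2] op 0.282 0.0
tool y in s,t deg -0.4515999804222207 tilt 0.14017587545985383
```

View pics/w4c.png

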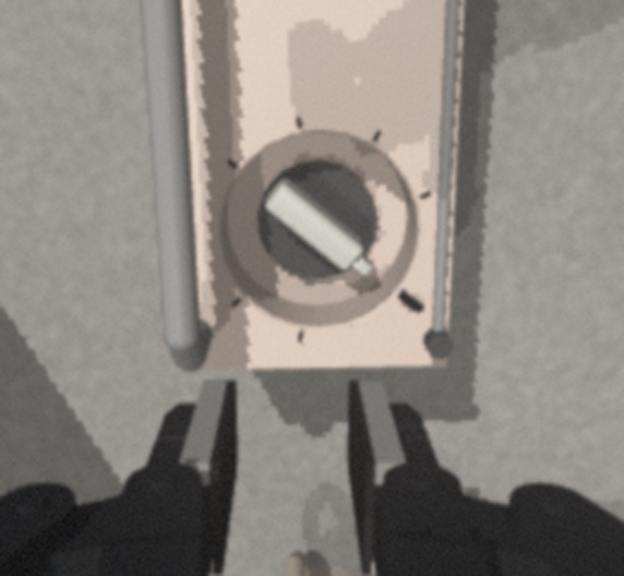

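```bash
python3 - <<'E'
from h import *
c=load('w4');st=lambda P:np.array([P[0]*.993-P[1]*.118,P[0]*.118+P[1]*.993])
px=lambda u,h:st(onz(c,200+u[0]/2.4,80+u[1]/2.4,h))
img=c['img'].astype(int);r,g,b=img[...,0],img[...,1],img[...,2]
# wing pixels
m=np.zeros((400,640),np.uint8);m[145:203,305:362]=1
w=((r-b<22)&(r>135)&(m>0)).astype(np.uint8);k,l,s,cen=cv2.connectedComponentsWithStats(w);i=1+np.argmax(s[1:,4]);ys,xs=np.nonzero(l==i)
Q=np.array([st(onz(c,x,y,.098)) for x,y in zip(xs,ys)]);v=np.linalg.svd(Q-Q.mean(0))[2][0];v*=np.sign(v[0]);print(s[i],'wing ctr',Q.mean(0).round(4),'dir',np.degrees(np.arctan2(v[1],v[0])),(( Q-Q.mean(0))@v).min(),((Q-Q.mean(0))@v).max())
# dark ribs: long rib and shorts
d=((r+g+b)<260).astype(np.uint8);d[:, :270]=0;d[:,400:]=0;d[230:]=0
k,l,s,cen=cv2.connectedComponentsWithStats(d)
for i in range(1,k):
    if 4<s[i,4]<120: print(s[i],cen[i].round(1),st(onz(c,*cen[i],.103)).round(4))
nose,tail,well,rib=px((368,272),.098),px((275,200),.098),px((320,227),.1),px((411,300),.1025)
ax=nose+(tail-nose)*25/47;print(nose,tail,well,rib,ax)
for a in(well,ax,(well+ax)/2): e=rib-a;n=nose-a;print('rib',np.degrees(np.arctan2(e[1],e[0])),np.hypot(*e),'nose',np.degrees(np.arctan2(n[1],n[0])),np.hypot(*n))
E
```

```text
[311 156  46  41 650] wing ctr [ 0.5    -0.0381] dir -40.97869334165758 -0.022463648539583474 0.027078855085699127
[326   9   8   6  16] [329.3  11.1] [0.4972 0.0895]
[333   9   6   9  16] [335.9  12.9] [0.5022 0.0883]
[331  28   9   5  19] [334.8  30.4] [0.5014 0.0765]
[295 147   3   3   7] [296. 148.] [ 0.4687 -0.0124]
[344 151   5   5  10] [345.3 152.8] [ 0.5107 -0.0169]
[393 162   5   5  10] [394.6 163.5] [ 0.5534 -0.0265]
[391 166   4   9  22] [392.4 170.2] [ 0.5518 -0.0323]
[367 202   9   7  31] [370.7 205.4] [ 0.5342 -0.0642]
[297 205   3   3   6] [297.7 205.7] [ 0.4685 -0.0639]
[280 214   8  16  75] [283.6 222.2] [ 0.4552 -0.0796]
[377 218   9   6  25] [380.5 219.9] [ 0.5437 -0.0782]
[ 0.51888001 -0.05420258] [ 0.48420396 -0.02652315] [ 0.50063906 -0.03633258] [ 0.53475763 -0.06401479] [ 0.5004353  -0.03947948]
rib -39.05425908880051 0.04393611948376537 nose -44.411463711427054 0.025535651351503732
rib -35.55907133728612 0.04219009587584614 nose -38.59788856121788 0.023600359255020565
rib -37.34210490306959 0.04304308607442121 nose -41.619262297885605 0.024536444111024545
```

```bash
python3 go.py; python3 - <<'E'
from h import *
st=lambda P:np.array([P[0]*.993-P[1]*.118,P[0]*.118+P[1]*.993])
c=load('w2')
print('ball w2',st(onz(c,170+285/1.8,265/1.8,.1276)),'pivot',st(onz(c,170+285/1.8,238/1.8,.1)))
c=load('w4');cv2.imwrite('pics/w4t.png',cv2.resize(c['img'][0:80,280:380,::-1],None,fx=6,fy=6))
W=cloud(c);s=W[...,0]*.993-W[...,1]*.118;t=W[...,0]*.118+W[...,1]*.993
m=(W[...,2]>.115)&(W[...,2]<.14)&(abs(s-.5)<.02)&(t>.04)&(t<.12);print(m.sum(),s[m].mean(),np.percentile(t[m],[2,50,98]),np.percentile(W[m][:,2],[2,50,98]))
c=load('w2');W=cloud(c);s=W[...,0]*.993-W[...,1]*.118;t=W[...,0]*.118+W[...,1]*.993
m=(W[...,2]>.115)&(W[...,2]<.14)&(abs(s-.5)<.02)&(t>.04)&(t<.12);print(m.sum(),s[m].mean(),np.percentile(t[m],[2,50,98]),np.percentile(W[m][:,2],[2,50,98]))
E
```

```text
17.2833 [-4.740e-01  7.000e-03  1.830e+00  1.000e-03  1.302e+00 -3.480e-01] [ 0.4788 -0.113   0.2395] F [ 0.8 -0.5 -0.1] op 0.286 0.0
tool y in s,t deg -0.46316316821326015 tilt 0.13135447613809118
ball w2 [0.4981217 0.07235  ] pivot [0.49867589 0.08375356]
194 0.49916189295811597 [0.06934459 0.07329957 0.08166895] [0.11755435 0.13163766 0.13415545]
136 0.49780914496573986 [0.06852519 0.07464477 0.08084102] [0.11638212 0.13116517 0.13423979]
```

Request:
servo_tool:
  series: "1 0.03 0.003 0 0 0 0; 1 0.06 0.006 0.01 0 0 0; 1 0.09 0.01 0.03 0 0 0; 1 0.1037 0.0102 0.05 0 0 0; 1 0.1037 0.0102 0.07 0 0 0; 1 0.1037 0.0102 0.07 0 0 0; 1 0.1037 0.0102 0.07 0 0 0"

```text
time_s: 17.87
eef_pos: [0.5011, -0.0109, 0.1687]
eef_rot: [-0.0, 0.75, 0.662, -0.0]
wrist_force: [-0.4, -0.5, 0.9]
opening: -0.002
grasp_force: 0.0
```

```bash
python3 go.py .5012 -.0112 .135
```

```text
17.8667 [-0.259  0.117  1.869  0.     1.156 -0.134] [ 0.5011 -0.0109  0.1687] F [-0.4 -0.5  0.9] op -0.002 0.0
tool y in s,t deg -0.36839746947206503 tilt 0.039893867053131915
[-0.0003  0.0002  0.0337]
```

Request:
servo_tool:
  series: "1 0 0 0.017 0 0 0; 1 0 0 0.034 0 0 0; 1 0 0 0.034 0 0 0; 1 0.005 0 0.034 0 0 0; 1 0.01 0 0.034 0 0 0; 1 0.014 0 0.034 0 0 0; 1 0.018 0 0.034 0 0 0; 1 0.022 0 0.034 0 0 0; 1 0.026 0 0.034 0 0 0; 1 0.029 0 0.034 0 0 0; 1 0.029 0 0.034 0 0 0"

```text
time_s: 18.78
eef_pos: [0.5055, 0.0179, 0.1354]
eef_rot: [0.001, 0.749, 0.662, 0.0]
wrist_force: [0.1, -2.3, 1.3]
opening: 0.0
grasp_force: 0.9
```

```bash
python3 go.py
```

```text
18.7833 [-1.990e-01  1.750e-01  1.881e+00 -1.000e-03  1.084e+00 -7.600e-02] [0.5055 0.0179 0.1354] F [ 0.1 -2.3  1.3] op 0.0 0.9341649206180591
tool y in s,t deg -0.29017939515004776 tilt 0.11322241604690626
```

Request:
servo_tool:
  series: "1 -0.008 0 0 0 0 0; 1 -0.02 0 0 0 0 0; 1 -0.03 0 -0.03 0 0 0; 1 -0.05 0 -0.07 0 0 0; 1 -0.08 0 -0.11 0 0 0; 0 -0.11 0 -0.13 0 0 0; 0 -0.11 0 -0.13 0 0 0; 0 -0.11 0 -0.13 0 0 0"

```text
time_s: 19.45
eef_pos: [0.4922, -0.0945, 0.2675]
eef_rot: [0.003, 0.751, 0.66, 0.001]
wrist_force: [0.9, 1.1, -0.6]
opening: 0.42
grasp_force: 0.0
```

```bash
python3 go.py; python3 - <<'E'
from h import *
c=cam('wrist','w5.png');W=cloud(c);s=W[...,0]*.993-W[...,1]*.118;t=W[...,0]*.118+W[...,1]*.993
m=(W[...,2]>.117)&(W[...,2]<.14)&(abs(s-.5)<.025)&(t>.04)&(t<.13);print(m.sum(),s[m].mean(),np.percentile(t[m],[2,50,98]),np.percentile(W[m][:,2],[2,50,98]))
cv2.imwrite('pics/w5c.png',cv2.resize(c['img'][:300,190:490,::-1],None,fx=2,fy=2,interpolation=cv2.INTER_CUBIC))
E
```

```text
19.45 [-4.270e-01 -1.000e-03  1.780e+00  0.000e+00  1.356e+00 -2.990e-01] [ 0.4922 -0.0945  0.2675] F [ 0.9  1.1 -0.6] op 0.42 0.0
tool y in s,t deg -0.571222681253245 tilt 0.3580623376548224
209 0.49901855963425973 [0.09036779 0.09573152 0.10184834] [0.11773915 0.13102419 0.13406037]
```

View pics/w5c.png

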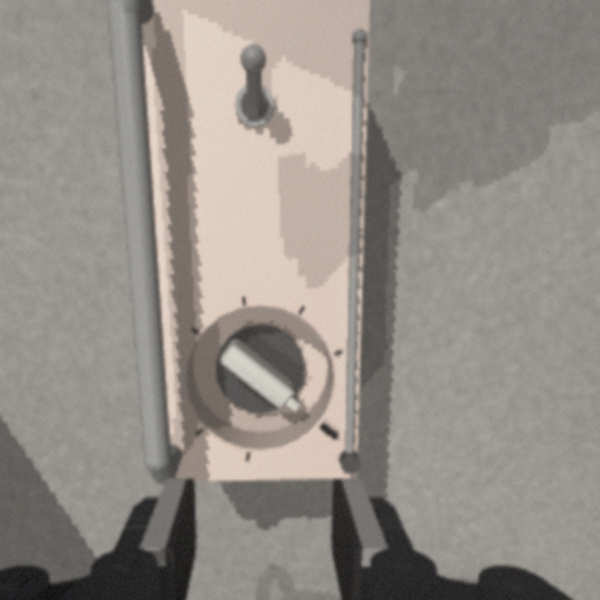

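Request:
servo_tool:
  series: "0 0 0 -0.02 0 0 0; 0 0 0 -0.02 0 0 0; 0 0 0 -0.02 0 0 0; 0 0 0 -0.02 0 0 0"

```text
time_s: 19.83
eef_pos: [0.491, -0.0906, 0.2836]
eef_rot: [-0.001, 0.749, 0.662, 0.0]
wrist_force: [0.3, 0.6, -1.3]
opening: 0.5
grasp_force: 0.0
```

```bash
python3 ang.py d9.png; python3 -c "
from h import *
W=cloud(load('w5'));s=W[...,0]*.993-W[...,1]*.118;t=W[...,0]*.118+W[...,1]*.993
m=(abs(W[...,2]-.1)<.006)&(s>.46)&(s<.53)&(t>.0)&(t<.06);P=W[m];A=np.c_[P[:,:2],np.ones(len(P))];print(np.linalg.lstsq(A,P[:,2],rcond=None)[0],np.median(P[:,2]))
print(ctrl.hand_in())"
```

```text
19.8333 [-4.210e-01 -1.400e-02  1.761e+00  1.000e-03  1.396e+00 -2.980e-01] 0.5003930532242965 0.0 [ 0.25  0.59 -1.32] -0.030454451317614244
[ 0.491  -0.0906  0.2776]
phi/plane 0.6533474636474921 287 ends [0.442 0.099] [0.539 0.104]
[-0.00031216  0.0009745   0.10093084] 0.10074673451224503
the job is handed in; nothing more can be done
None
```

I handed the job in at about 20 s. By my last camera measurements the radio stands upright on its feet, the toggle is on, and the knob's nose points at the long rib to within about 4°. The hand-in gave no verdict.

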